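# Close and lock the gearbox inspection cover

## Robot

A 6-joint arm with a two-finger parallel gripper is mounted at the origin on the work surface. World frame = base frame: x ahead of the robot, y to its left, z up, the work surface at z = 0. Lengths are in m, angles in rad, forces in N, time in s.
With the tool pointing down it reaches from about 0.375 to 0.975 m from the base axis. Payload 3.8 kg.
Tool frame: the origin (TCP) lies between the finger pads; the fingertips stand 22 mm ahead of it and the grasp point (between the pads) lies 3 mm ahead of it (bot.finger_overhang is the distance from the TCP to the fingertips, in m); x points along the fingers, y is the direction in which the jaws open and shut, and the axes are right-handed (so a half turn about x gives the same grasp; the last joint's range is limited). The gripper opens to 85 mm and grips with 20 to 120 N. Pads are 22 mm wide; open, the fingers measure 114 mm over their backs; the gripper's body (76 mm by 85 mm) begins 54 mm behind the grasp point. The pads swing forward as they close: fully open they stand 13 mm farther back than shut.
Start: joints at [1.083, 0.264, 1.604, -0, 1.274, -0.037], TCP at [0.294, 0.608, 0.253] pointing down, gripper open.
Joint ranges: [-2.63, 2.63], [-0.94, 2.18], [0.31, 2.57], [-1.31, 4.45], [0, 2.66], [-2.55, 2.55]. Speed limits (rad/s): [2.57, 2.57, 3.14, 3.14, 3.14, 3.14].

## Interface

Orientations are given as a rotation vector (axis times angle).
In Python, from workcell import bot gives the robot as it stands. The module is installed in compiled form; this text tells all that it offers.
- The arm moves only by the tool arm_command, never from a script. Its argument "series" is a list that holds one entry, the list of rows, each a list of 7 numbers: the turn, a rotation vector about the tool's x, y, z in rad, then the shift along the tool's x, y, z in cm, then the opening, from 0 (shut) to 1 (fully open). In form: [[[rx, ry, rz, x, y, z, grip], ...]]. A call has 1 to 10 rows; each row shifts and turns the pose as measured when the row begins, along the tool's axes as they then stand; what a row does not reach is not made up. A row lasts 1/10 s, in which the tool goes at most 50 mm and 8.59 degrees, less where a joint would pass 70% of its speed; a pose out of reach is approached as far as the arm can. A call is refused whole if a number of a shift passes 5 or a number of a turn 0.15, either way. A call with a gripper value outside its range is refused whole. The fingers move at their own pace and stop on an object; "newtons" is the grip in N (left out, the last holds). Time passes only in rows, so rows that do not move let the fingers close. It gives the time, the measured TCP pose, the force and the opening at its end, in the units of the state.
- bot.read_state(): the state, without advancing time (a new reading comes with each control period).
- bot.read_camera(name): name is "scene" or "side" or "wrist"; returns (picture, depth): 384x512x3 uint8, blue, green, red; 384x512 float32, m along the optical axis (not along the pixel's ray), 0 where there is no reading.
- bot.camera_info(name): a dict with "K" (3x3 intrinsics, pixels), "extrinsics" (4x4, takes a point from camera to world coordinates). Camera axes: x right, y down, z forward; pixel columns grow to the right and rows downward; lengths in m; the calibration is good to about 2 mm. A picture is of the moment at which its call begins: read the wrist's pose just before it. camera_info takes no time and is no camera call; for the wrist camera it gives the pose at the moment of the call.
- bot.finish_job(): hands the job in, once; it reports no verdict.
The state is a dict: "time": time; "q": joint angles; "joint_vel": joint speeds; "joint_torque": joint torques, N m; "tool_pos": TCP position; "tcp_rot": TCP orientation; "wrist_force": force on the tool from outside, world axes, zero at the start; "torque": the same for the moment, N m; "width": opening from 0.0 (shut) to 1.0 (fully open).
Only numpy, scipy, OpenCV 4.12 (cv2) and the standard library are available. Lean on these libraries where they do the work, as an engineer would, in place of code of your own. Each camera call takes 0.05 s, during which the arm holds its last target.

## Task

With the fingers shut, push the gearbox's sliding inspection cover fully home over its opening, then set the fingertips down into the slot of the round quarter-turn cam beside it and turn the cam counter-clockwise (seen from above) as far as it goes, so that its tongue locks behind the cover. Only push with the fingertips: grip and lift nothing, and leave the bearing ring, the gear and the bottle undisturbed. Finish clear of everything.

Things in the scene. Friction and masses are not known exactly. Their poses are not given: they have to be found in the camera images.
- housing: Green cast gearbox housing fixed on the bench, 250 x 250 mm, flat top deck 100 mm above the bench. Origin: centre of the underside. z up; its own +x is the direction in which the cover closes (roughly away from the robot), its own +y is the side on which the cam sits. The rectangular inspection opening is in the deck on the -y half.
- cover (a joint): Slide of the aluminium inspection cover, in m: 0 = home against its stop, grows as it is drawn back towards housing -x (up to 0.09). A slab 110 x 110 mm, 20 mm thick (a 70 mm square pad in its middle rises 3 mm more), captive on the deck: it only slides, taking about 4 N, and stays where left. Push its flat trailing face at mid width; bare deck lies behind it.
- cover_edge (a point): Middle of the top of the cover's trailing edge (the edge towards housing -x, the one to push), 120 mm above the bench; moves with the cover. Axes parallel to the housing's. With the cover home it lies at (0, -50) mm in the housing frame.
- cam (a joint): Angle of the steel cam, in rad, counter-clockwise from above: 0 = open (tongue points to housing -x, beside the cover's path), 1.571 = locked at its stop (tongue points to housing -y, right behind the cover's trailing face). Stays where left; turning takes about 0.12 N m (4 N at 30 mm from the axis). If the cover is not home the tongue jams against it part-way (0.55 to 1).
- cam_slot (a point): On the cam's upright axis, level with the head's top, 130 mm above the bench, at (-12, 58) mm in the housing frame. Turns with the cam: x along the slot towards the tongue, z up. The head is a 100 mm disc with a straight slot right across its middle, 36 mm wide, 20 mm deep, floor 110 mm above the bench, ends open. Push a slot wall sideways, off the axis (e.g. 34 mm out), to turn it.
- cam_tongue (a point): Tip of the cam's tongue, at its top, 109 mm above the bench. The tongue is 20 mm wide, 8 mm thick, sits below the slot floor under the slot's +x end and reaches 85 mm from the cam's axis, 35 mm beyond the disc. Turns with the cam.
- bearing: Steel bearing ring, 52 mm across, 16 mm high, standing loose on the deck in the far corner beyond the cam. Origin: centre of its underside. Leave alone.
- gear: Dark steel stepped gear, 84 mm across over the teeth, 60 mm high, loose on the bench beside the housing. Origin: centre of its underside. Leave alone.
- bottle: Clear plastic bottle, 62 mm across, 170 mm high, loose on the bench beside the housing. Origin: centre of its underside. Leave alone.

How it is judged:
On the way, in this order (a step that is already met when the one before it is completed fails the run):
1. the cover is pushed home (within 3 mm of its stop) (value of joint cover below 0.003 m), for 0.2 s.
2. the cam is turned to its stop (at least 1.5 rad) with the fingertips at least 6 mm down in its slot (value of joint cam above 1.5 rad and value of joint cover below 0.004 m and x of the grasp point in the frame of cam_slot between -0.055 and 0.055 m and y of the grasp point in the frame of cam_slot between -0.018 and 0.018 m and z of the grasp point in the frame of cam_slot below 0.013 m), for 0.1 s.
At the end, for the whole second after the job is handed in: The cover is home within 4 mm, the cam is at rest at 1.5 rad or more (its stop is at 1.571), and the bearing ring, gear and bottle stand upright within 20 mm of where they were (value of joint cover below 0.004 m and value of joint cam above 1.5 rad and velocity of joint cam between -0.05 and 0.05 rad/s and distance of each of bearing, gear, bottle from where it was at the start of the episode below 0.02 m and angle between each of bearing, gear, bottle's own z axis and vertical below 0.15 rad); the robot touches nothing.
It fails at once if a bystander (bearing ring, gear or bottle) is moved by more than 20 mm, lifted or tipped by more than 0.15 rad (distance of any of bearing, gear, bottle from where it was at the start of the episode above 0.02 m or angle between any of bearing, gear, bottle's own z axis and vertical above 0.15 rad).
It also fails if it takes over 51 s, if anything falls off the work surface, if the arm or the gripper's body presses on something with over 40 N, if the wrist force passes 120 N, or if a joint passes its speed limit or range.

## Working session

There is one attempt and no reset: what is moved stays moved. The work goes in short steps, Python scripts to look and compute and a tool call to move; the robot and the scene stay as the last step left them, time stands still between calls to the robot, and variables do not carry over. Pictures are saved under pics/ and viewed, and the job is handed in when it is done.

Besides the shell and the picture viewer there is one more tool, called after "Emit:" by a JSON object that holds its "api" and its "payload". arm_command: Moves the arm, as the interface text tells. Its arguments: {"type":"object","properties":{"series":{"type":"array"},"newtons":{"type":"number"}},"required":["series"]}

```bash
mkdir -p pics
python3 - <<'E'
from workcell import bot
import cv2,numpy as np
s=bot.read_state();print({k:np.round(v,3).tolist() for k,v in s.items()})
for n in("scene","side","wrist"):
    i=bot.camera_info(n);print(n,np.round(i["K"],1).tolist(),np.round(i["extrinsics"],4).tolist())
    p,d=bot.read_camera(n);cv2.imwrite(f"pics/{n}0.png",p);np.savez(f"{n}0.npz",p=p,d=d,K=i["K"],E=i["extrinsics"])
E
```

```text
{'time': 0.0, 'q': [1.083, 0.265, 1.605, -0.0, 1.274, -0.037], 'joint_vel': [0.001, -0.001, 0.001, 0.001, 0.003, -0.0], 'joint_torque': [0.001, -51.51, -36.732, -0.0, 0.013, -0.0], 'tool_pos': [0.294, 0.607, 0.252], 'tcp_rot': [0.352, 1.542, -0.355], 'wrist_force': [0.249, -0.004, -0.811], 'torque': [-0.062, -0.032, 0.032], 'width': 0.998}
scene [[474.1, 0.0, 257.7], [0.0, 474.1, 196.8], [0.0, 0.0, 1.0]] [[-0.7019, 0.5478, -0.4552, 1.0653], [0.7122, 0.5333, -0.4565, 0.5316], [-0.0073, -0.6446, -0.7645, 0.9083], [0.0, 0.0, 0.0, 1.0]]
side [[372.4, 0.0, 258.4], [0.0, 372.4, 190.4], [0.0, 0.0, 1.0]] [[-0.8118, -0.4235, 0.4021, 0.2932], [-0.5839, 0.5987, -0.5483, 0.4593], [-0.0085, -0.6799, -0.7332, 0.6438], [0.0, 0.0, 0.0, 1.0]]
wrist [[326.3, 0.0, 251.7], [0.0, 326.3, 193.1], [0.0, 0.0, 1.0]] [[0.435, 0.8549, 0.2827, 0.2217], [0.9004, -0.4122, -0.1392, 0.6425], [-0.0024, 0.3151, -0.9491, 0.3728], [0.0, 0.0, 0.0, 1.0]]
```

View pics/scene0.png

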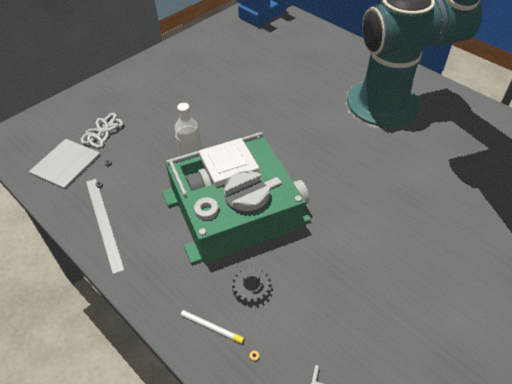

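View pics/side0.png

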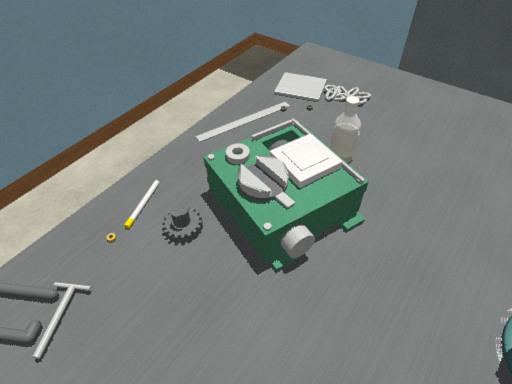

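View pics/wrist0.png

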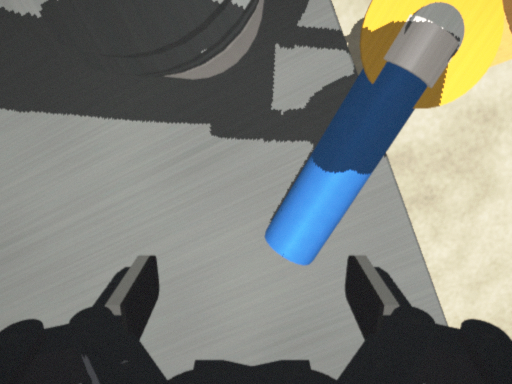

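The scene view shows the housing around (235,195) with the cover at (228,160) drawn back, the cam disc at (247,190) with its tongue pointing right to (280,183), and the bearing at (206,208). The gear is at (252,287) and the bottle at (187,135). The side view shows the same, with the cover at (305,158) and the cam at (262,177).

```bash
cat > h.py <<'E'
import numpy as np,cv2
def world(f):
    z=np.load(f);p,d,K,E=z["p"],z["d"],z["K"],z["E"]
    v,u=np.mgrid[:384,:512]
    c=np.stack([(u-K[0,2])*d/K[0,0],(v-K[1,2])*d/K[1,1],d],-1)
    return p,d,c@E[:3,:3].T+E[:3,3]
def ray(f,px,h):
    z=np.load(f);K,E=z["K"],z["E"];px=np.atleast_2d(px).astype(float)
    c=np.c_[(px[:,0]-K[0,2])/K[0,0],(px[:,1]-K[1,2])/K[1,1],np.ones(len(px))]@E[:3,:3].T
    return E[:3,3]+c*((h-E[2,3])/c[:,2])[:,None]
E
python3 - <<'E'
from h import *
for n in("scene","side"):
    p,d,W=world(n+"0.npz");hsv=cv2.cvtColor(p,cv2.COLOR_BGR2HSV)
    g=(hsv[...,1]>100)&(abs(hsv[...,0].astype(int)-75)<20)&(d>0)
    Z=W[...,2]
    m=g&(abs(Z-.1)<.006)
    r=cv2.minAreaRect(W[m][:,:2].astype(np.float32)*1000);print(n,"deck",m.sum(),np.median(Z[m]),r,cv2.boxPoints(r).tolist())
    white=(hsv[...,1]<60)&(d>0)&(W[...,0]>0.1)
    for nm,lo,hi in(("cov",.115,.1275),("cam",.1265,.135),("tong",.104,.1125),):
        m=(white&(Z>lo)&(Z<hi)).astype(np.uint8)
        k,l,st,ce=cv2.connectedComponentsWithStats(m)
        for i in range(1,k):
            if st[i,4]>40:
                r=cv2.minAreaRect(W[l==i][:,:2].astype(np.float32)*1000)
                print(n,nm,st[i].tolist(),np.round(W[l==i].mean(0),4),np.round(r[0],1),np.round(r[1],1),round(r[2],1))
    s=cv2.resize(p[100:300,130:400],None,fx=2.9,fy=2.9,interpolation=cv2.INTER_CUBIC);cv2.imwrite(f"pics/{n}crop.png",s)
E
```

```text
scene deck 207 0.09842808153734672 ((366.2537841796875, 35.50592041015625), (259.90850830078125, 748.5142211914062), 77.04756164550781) [[-27.609121322631836, -7.255043029785156], [701.8602294921875, -175.02862548828125], [760.11669921875, 78.26688385009766], [30.6473388671875, 246.04046630859375]]
scene cov [176, 118, 20, 12, 129] [ 0.5534 -0.2331  0.1209] [ 550.8 -237.7] [36.7 48.1] 53.1
scene cov [199, 138, 60, 45, 1578] [ 0.5641 -0.0694  0.1213] [561.3 -71.3] [114.1 110. ] 68.0
scene cov [224, 175, 37, 20, 145] [0.5946 0.0112 0.1211] [594.6  10.9] [ 6.4 93.2] 75.2
scene cov [232, 193, 37, 17, 140] [0.6231 0.065  0.1214] [617.8  64.5] [25.1 82.3] 62.5
scene cov [194, 197, 24, 20, 198] [ 0.6908 -0.0031  0.1165] [690.4  -3.6] [50.6 49.2] 73.4
scene cam [178, 117, 14, 8, 57] [ 0.5525 -0.2362  0.1304] [ 552.1 -238.5] [22.8 32.5] 50.5
scene cam [224, 171, 37, 21, 361] [5.924e-01 1.000e-04 1.300e-01] [591.8  -3.3] [34.2 93.5] 77.1
scene cam [232, 185, 38, 22, 392] [0.6089 0.0596 0.13  ] [608.3  61.6] [33.7 90. ] 74.9
scene tong [174, 122, 24, 14, 103] [ 0.5579 -0.2284  0.1086] [ 555.1 -
[... 1246 characters left out ...]
4, 8, 61] [ 0.5402 -0.2339  0.1304] [ 540.4 -235.9] [30.2 19.6] 24.2
side cam [255, 155, 33, 27, 397] [0.5887 0.0008 0.1293] [589.6  -2.8] [32.4 94. ] 74.9
side cam [238, 164, 34, 28, 444] [0.6032 0.0608 0.1293] [606.   62.1] [32.8 93.5] 74.9
side tong [252, 118, 59, 21, 247] [ 0.6594 -0.1301  0.1087] [ 664.6 -132.6] [132.6  63.9] 41.2
side tong [335, 118, 26, 14, 120] [ 0.5372 -0.2248  0.1083] [ 539.6 -232.2] [58.5 37.6] 24.2
side tong [226, 154, 24, 10, 69] [0.6758 0.0114 0.1083] [677.4   8.3] [49.5 20.4] 41.1
side tong [288, 162, 76, 25, 252] [ 0.4952 -0.0611  0.1082] [503.9 -58.9] [150.8  59.5] 40.6
side tong [239, 164, 56, 44, 728] [0.5767 0.0361 0.1089] [582.3  46.7] [ 72.2 134.5] 79.4
```

```bash
ls -la pics
```

```text
total 1852
drwxr-xr-x 2 agent agent   4096 Dec  6 03:42 .
drwxr-xr-x 3 agent agent   4096 Dec  6 03:42 ..
-rw-r--r-- 1 agent agent 298531 Dec  6 03:41 scene0.png
-rw-r--r-- 1 agent agent 462041 Dec  6 03:42 scenecrop.png
-rw-r--r-- 1 agent agent 303471 Dec  6 03:41 side0.png
-rw-r--r-- 1 agent agent 520755 Dec  6 03:42 sidecrop.png
-rw-r--r-- 1 agent agent 294436 Dec  6 03:41 wrist0.png
```

```bash
cat >> h.py <<'E'
from scipy.spatial.transform import Rotation as R
TH=np.radians(-22.1);C=np.array([.587,-.028]);H=np.array([[np.cos(TH),-np.sin(TH)],[np.sin(TH),np.cos(TH)]])
def h2w(x,y): return C+H@np.array([x,y])/1000
def toolR(yaw): # tool x down, tool y at yaw
    y=np.array([np.cos(yaw),np.sin(yaw),0]);x=np.array([0,0,-1.]);return np.c_[x,y,np.cross(x,y)]
def delta(s,p,yaw):
    r=R.from_rotvec(s["tcp_rot"]);M=r.as_matrix()
    return (r.inv()*R.from_matrix(toolR(yaw))).as_rotvec(), M.T@(np.array(p)-s["tool_pos"])*100
def show():
    from workcell import bot
    s=bot.read_state();M=R.from_rotvec(s["tcp_rot"]).as_matrix()
    print("t",round(s["time"],2),"pos",np.round(s["tool_pos"],4),"hous",np.round(H.T@(s["tool_pos"][:2]-C)*1000,1),"yaw",round(np.degrees(np.arctan2(M[1,1],M[0,1])),1),"down",np.round(M[:,0],3),"F",np.round(s["wrist_force"],1),"q",np.round(s["q"],2),"w",round(s["width"],2))
    return s
E
python3 - <<'E'
from h import *
s=show()
p=[*h2w(-95,-50),.253]
for yaw in(67.9,67.9-180,-22.1,157.9):print(yaw,p,delta(s,p,np.radians(yaw)))
E
```

```text
t 0.15 pos [0.2938 0.6071 0.2522] hous [-510.6  478.1] yaw 64.2 down [-0.001 -0.002 -1.   ] F [ 0.  -0.4 -1.9] q [ 1.08  0.26  1.61 -0.    1.27 -0.04] w 1.0
67.9 [np.float64(0.48016856691020715), np.float64(-0.03858512654535213), 0.253] (array([-0.065042  , -0.00011534,  0.00180876]), array([ 1.00719931e-02, -5.00007276e+01,  4.49028144e+01]))
-112.1 [np.float64(0.48016856691020715), np.float64(-0.03858512654535213), 0.253] (array([3.07654940e+00, 2.78335742e-03, 1.77491286e-04]), array([ 1.00719931e-02, -5.00007276e+01,  4.49028144e+01]))
-22.1 [np.float64(0.48016856691020715), np.float64(-0.03858512654535213), 0.253] (array([1.50575386e+00, 1.31827435e-03, 1.49785549e-03]), array([ 1.00719931e-02, -5.00007276e+01,  4.49028144e+01]))
157.9 [np.float64(0.48016856691020715), np.float64(-0.03858512654535213), 0.253] (array([-1.63583786e+00, -1.52471565e-03,  1.34191418e-03]), array([ 1.00719931e-02, -5.00007276e+01,  4.49028144e+01]))
```

View pics/sidecrop.png

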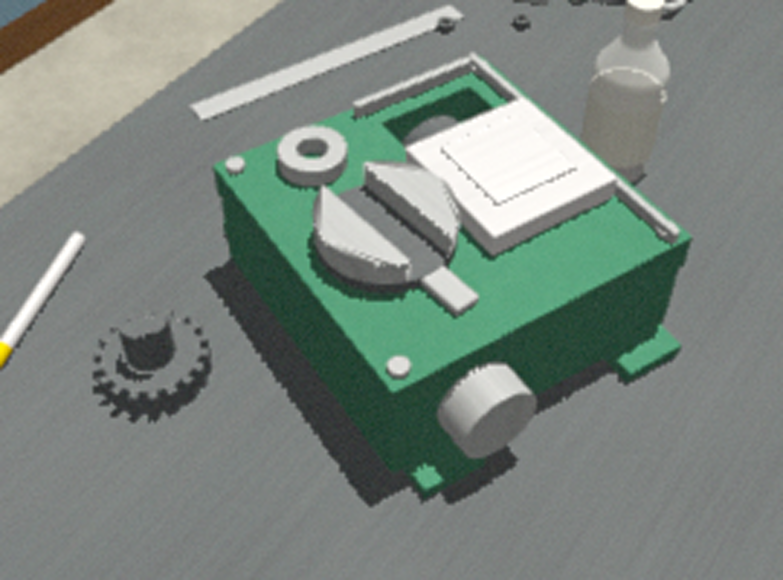

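The close-up confirms the layout: the tongue at (455,290) is turned a few degrees toward the cover, and the deck behind the cover is bare. The measured cam and cover positions agree with the given geometry, with housing yaw about -22.1° and the cover drawn back about 64 mm.

Emit:
{"api": "arm_command", "payload": {"series": [[[-0.065,0,0,0,-3.4,3.0,0],[0,0,0,0,-3.4,3.0,0],[0,0,0,0,-3.4,3.0,0],[0,0,0,0,-3.4,3.0,0],[0,0,0,0,-3.4,3.0,0],[0,0,0,0,-3.4,3.0,0],[0,0,0,0,-3.4,3.0,0],[0,0,0,0,-3.4,3.0,0],[0,0,0,0,-3.4,3.0,0],[0,0,0,0,-3.4,3.0,0]]]}}

```text
time: 1.15
tool_pos: [0.4437, 0.168, 0.248]
tcp_rot: [0.288, 1.554, -0.295]
wrist_force: [0.6, 0.2, -0.7]
width: -0.0
```

Run:
```python
from h import *
s=show();print(delta(s,[*h2w(-95,-50),.2],np.radians(67.9)))
```

```text
t 1.15 pos [0.4437 0.168  0.248 ] hous [-206.5  127.7] yaw 68.7 down [-0.003 -0.004 -1.   ] F [ 0.6  0.2 -0.7] q [ 0.31 -0.12  2.02 -0.    1.24 -0.89] w -0.0
(array([ 0.01419029, -0.0015638 ,  0.00476735]), array([  4.87003398, -17.90432271,  10.90850278]))
```

Emit:
{"api": "arm_command", "payload": {"series": [[[0,0,0,0.5,-3.5,2.1,0],[0.014,0,0.005,0.9,-3.5,2.1,0],[0,0,0,0.9,-3.5,2.1,0],[0,0,0,0.9,-3.5,2.1,0],[0,0,0,0.9,-3.5,2.1,0],[0,0,0,0,0,0,0]]]}}

```text
time: 1.75
tool_pos: [0.4771, -0.0465, 0.2062]
tcp_rot: [0.308, 1.546, -0.307]
wrist_force: [-0.7, 0.3, 0.2]
width: 0.0
```

```bash
cat > look.py <<'E'
import sys
from workcell import bot
from h import *
tag=sys.argv[1]
for n in sys.argv[2:]:
    i=bot.camera_info(n);p,d=bot.read_camera(n);np.savez(f"{n}{tag}.npz",p=p,d=d,K=i["K"],E=i["extrinsics"])
    cv2.imwrite(f"pics/{n}{tag}.png",p)
E
python3 look.py 1 wrist side
python3 - <<'E'
from h import *
s=show();print(delta(s,[*h2w(-90,-50),.127],np.radians(67.9)))
E
```

```text
t 1.85 pos [ 0.4772 -0.0433  0.2071] hous [-96.  -55.5] yaw 67.7 down [ 0.003  0.002 -1.   ] F [ 0.5 -0.7 -0.4] q [-0.14 -0.08  2.06  0.    1.15 -1.33] w -0.0
(array([-0.00424681,  0.00212463, -0.00313961]), array([8.01380297, 0.52361211, 0.57925363]))
```

View pics/wrist1.png

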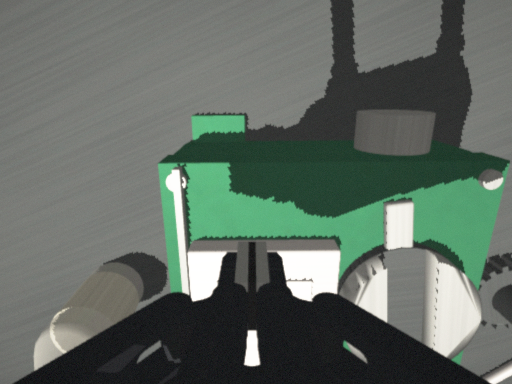

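View pics/side1.png

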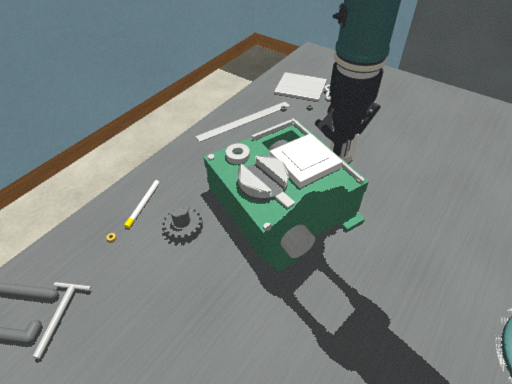

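Run:
```python
from h import *
def proj(f,P):
    z=np.load(f);K,E=z["K"],z["E"];c=(np.atleast_2d(P)-E[:3,3])@E[:3,:3];u=c@K.T;return u[:,:2]/u[:,2:]
tip=[.4772,-.0433,.185]
for f in("side1.npz","wrist1.npz"):print(f,proj(f,[tip,[*h2w(-64,-50),.12]]))
for nm,px,h in(("covL",(191,241),.12),("covR",(338,240),.12),("tongue end",(399,202),.109),("deck L",(163,162),.1),("deck R",(506,161),.1)):
    w=ray("wrist1.npz",px,h)[0];print(nm,w,np.round(H.T@(w[:2]-C)*1000,1))
```

```text
side1.npz [[338.75426522 154.15797797]
 [321.39799308 170.47446542]]
wrist1.npz [[257.11137247 255.2512385 ]
 [263.3598024  249.62851191]]
covL [ 0.48318259 -0.09473415  0.12      ] [ -71.1 -100.9]
covR [0.5218628  0.00100303 0.12      ] [-71.3   2.4]
tongue end [0.51613848 0.05103317 0.109     ] [-95.4  46.6]
deck L [ 0.4272708 -0.0936571  0.1      ] [-123.3 -120.9]
deck R [0.51948902 0.13172069 0.1       ] [-122.6  122.6]
```

Projections agree: the wrist view puts the deck edges at ±122 mm and the tongue tip at (-95,47), and the cover's top edge at row 249 matches -64 mm. The cover sits at columns 191–338. Descending behind it.

Emit:
{"api": "arm_command", "payload": {"series": [[[0,0,0,2.5,0.5,0.3,0],[0,0,0,2.5,0,0,0],[0,0,0,1.5,0,0,0],[0,0,0,0.5,0,0,0],[0,0,0,0,0,0,0]]]}}

```text
time: 2.35
tool_pos: [0.4839, -0.0332, 0.138]
tcp_rot: [0.305, 1.542, -0.296]
wrist_force: [-0.0, 0.3, 0.8]
width: 0.001
```

Run:
```python
from h import *
s=show();print(delta(s,[*h2w(-90,-50),.127],np.radians(67.9)))
```

```text
t 2.35 pos [ 0.4839 -0.0332  0.138 ] hous [-93.6 -43.6] yaw 68.0 down [ 0.008  0.004 -1.   ] F [-0.   0.3  0.8] q [-0.12  0.    2.12  0.01  1.01 -1.31] w 0.0
(array([ 0.00188904,  0.00608966, -0.00700781]), array([ 1.0934901 , -0.65255196,  0.34868296]))
```

Emit:
{"api": "arm_command", "payload": {"series": [[[0,0.006,-0.007,0.9,-0.6,0,0],[0,0,0,0,0,1.0,0],[0,0,0,0,0,1.0,0],[0,0,0,0,0,1.0,0],[0,0,0,0,0,0.5,0]]]}}

```text
time: 2.85
tool_pos: [0.5159, -0.051, 0.1304]
tcp_rot: [0.3, 1.552, -0.299]
wrist_force: [-2.8, 2.1, 2.0]
width: -0.004
```

Run:
```python
from h import *
s=show();print(delta(s,[*h2w(-11,-50),.127],np.radians(67.9)))
```

```text
t 2.85 pos [ 0.5159 -0.051   0.1304] hous [-57.3 -48.1] yaw 68.1 down [-0.002  0.001 -1.   ] F [-2.8  2.1  2. ] q [-0.15  0.08  2.06  0.    1.   -1.34] w -0.0
(array([ 0.00411414, -0.00207234, -0.00034347]), array([ 0.33184569, -0.21182363,  4.62695808]))
```

Pushing (about 3.5 N along the cover). Continuing, with small steps near the stop.

Emit:
{"api": "arm_command", "payload": {"series": [[[0,0,0,0.2,-0.2,1.0,0],[0,0,0,0,0,1.0,0],[0,0,0,0,0,1.0,0],[0,0,0,0,0,0.6,0],[0,0,0,0,0,0.4,0],[0,0,0,0,0,0.3,0]]]}}

```text
time: 3.45
tool_pos: [0.558, -0.0701, 0.1284]
tcp_rot: [0.303, 1.555, -0.299]
wrist_force: [-4.5, 2.0, 1.6]
width: 0.004
```

Run:
```python
from h import *
s=show();print(delta(s,[*h2w(-11,-50),.127],np.radians(67.9)))
```

```text
t 3.45 pos [ 0.558  -0.0701  0.1284] hous [-11. -50.] yaw 68.0 down [-0.005  0.003 -1.   ] F [-4.5  2.   1.6] q [-0.17  0.17  1.97  0.    1.01 -1.36] w 0.0
(array([ 0.00239191, -0.0058382 , -0.00098037]), array([ 0.13966147, -0.00488998,  0.00271257]))
```

Near the expected stop, still sliding force only. I'll press on gently until the force rises.

Emit:
{"api": "arm_command", "payload": {"series": [[[0,0,0,0,0,0.3,0],[0,0,0,0,0,0.3,0],[0,0,0,0,0,0.3,0]]]}}

```text
time: 3.75
tool_pos: [0.5598, -0.0709, 0.1281]
tcp_rot: [0.305, 1.573, -0.298]
wrist_force: [-12.6, 5.4, 9.1]
width: -0.002
```

Run:
```python
from h import *
show()
```

```text
t 3.75 pos [ 0.5598 -0.0709  0.1281] hous [ -9.1 -50. ] yaw 68.0 down [-0.022  0.009 -1.   ] F [-12.6   5.4   9.1] q [-0.17  0.18  1.95  0.01  1.03 -1.36] w -0.0
```

The force rose to about 14 N and motion stopped, so the cover is at its stop. I'll hold briefly, back off, lift and look.

Emit:
{"api": "arm_command", "payload": {"series": [[[0,0,0,0,0,0.1,0],[0,0,0,0,0,0.1,0],[0,0,0,0,0,0.1,0],[0,0,0,0,0,-1.0,0],[0,-0.02,0,0,0,-1.0,0],[0.1,0,0,-3,0,0,0],[0.14,0,0,-3,0,0,0],[0.14,0,0,-1,0,0,0],[0.14,0,0,0,0,-3,0],[0.14,0,0,0,0,-2,0]]]}}

```text
time: 4.75
tool_pos: [0.5118, -0.0287, 0.2038]
tcp_rot: [0.832, 1.395, -0.83]
wrist_force: [-0.7, 0.7, -0.2]
width: -0.002
```

```bash
python3 look.py 2 side scene
python3 - <<'E'
from h import *
s=show()
for n in("scene","side"):
    p,d,W=world(n+"2.npz");hsv=cv2.cvtColor(p,cv2.COLOR_BGR2HSV);Z=W[...,2]
    white=(hsv[...,1]<60)&(d>0)&(abs(W[...,0]-.6)<.2)&(W[...,1]>-.2)
    for nm,lo,hi in(("cov",.115,.1275),("cam",.1265,.135)):
        m=(white&(Z>lo)&(Z<hi)).astype(np.uint8)
        k,l,st,ce=cv2.connectedComponentsWithStats(m)
        for i in range(1,k):
            if st[i,4]>190:
                r=cv2.minAreaRect(W[l==i][:,:2].astype(np.float32)*1000)
                print(n,nm,st[i].tolist(),np.round(r[0],1),np.round(H.T@(np.array(r[0])/1000-C)*1000,1),np.round(r[1],1),round(r[2],1))
E
```

```text
t 4.85 pos [ 0.5114 -0.0278  0.2036] hous [-70.1 -28.3] yaw 29.1 down [ 0.009 -0.004 -1.   ] F [ 0.6 -0.2  0.3] q [-0.1  -0.01  2.01 -0.    1.14 -0.61] w -0.0
scene cov [172, 145, 60, 47, 1691] [622.3 -95.5] [ 58.1 -49.3] [114.7 112.3] 67.0
scene cov [194, 197, 24, 19, 197] [691.5  -3.1] [87.5 62.4] [48.4 48.5] 80.9
scene cam [224, 171, 37, 20, 361] [590.1  -2.5] [-6.7 24.8] [34.5 90.8] 74.4
scene cam [232, 186, 38, 21, 393] [608.1  61.3] [-14.1  90.7] [33.7 90.6] 75.7
side cov [254, 120, 60, 43, 1454] [619.8 -91.3] [ 54.2 -46.3] [102.6 110.8] 68.7
side cam [255, 155, 33, 27, 395] [589.   -2.8] [-7.6 24.1] [32.6 92.8] 74.9
side cam [238, 164, 34, 28, 443] [605.7  62.5] [-16.7  90.9] [33.2 92. ] 75.7
```

View pics/side2.png

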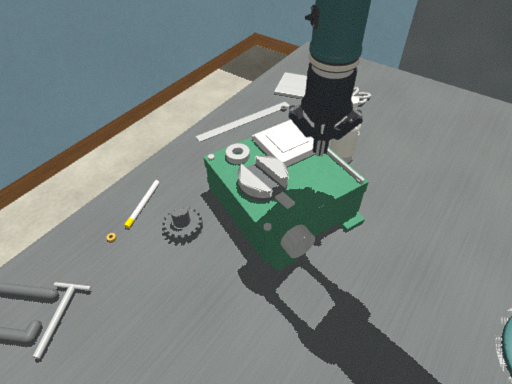

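The cover is home in both views (centre about x=+56 mm in the housing frame, expected 55). The cam is unmoved at (264,177), with its axis at about (598,30) mm and the slot at about -15°. Moving above the slot's tongue end.

Run:
```python
from h import *
s=show();print(delta(s,[.5673,.038,.19],np.radians(-15)))
```

```text
t 4.85 pos [ 0.5114 -0.0278  0.2036] hous [-70.1 -28.3] yaw 29.1 down [ 0.009 -0.004 -1.   ] F [ 0.6 -0.2  0.3] q [-0.1  -0.01  2.01 -0.    1.14 -0.61] w -0.0
(array([ 0.76995262,  0.00472115, -0.00866362]), array([ 1.39141403,  8.07555191, -3.04496643]))
```

Emit:
{"api": "arm_command", "payload": {"series": [[[0.14,0,0,0,0,0,0],[0.14,0,0,0,0,0,0],[0.14,0,0,0,0,0,0],[0.14,0,0,0,0,0,0],[0.14,0,0,0,0,0,0],[0.06,0,0,0,0,0,0],[0,0,0,0,0,0,0]]]}}

```text
time: 5.55
tool_pos: [0.517, -0.0317, 0.2055]
tcp_rot: [1.403, 1.052, -1.38]
wrist_force: [-0.2, -0.5, 0.3]
width: -0.001
```

Run:
```python
from h import *
s=show();print(delta(s,[.5673,.038,.19],np.radians(-15)))
```

```text
t 5.55 pos [ 0.517  -0.0317  0.2055] hous [-63.5 -29.8] yaw -14.8 down [ 0.024 -0.01  -1.   ] F [-0.2 -0.5  0.3] q [-0.1  -0.01  2.01 -0.01  1.12  0.16] w -0.0
(array([ 0.00347799,  0.00349993, -0.02618812]), array([ 1.60523085,  3.04217088, -8.03158214]))
```

Emit:
{"api": "arm_command", "payload": {"series": [[[0,0.003,-0.026,0.5,1.0,-2.7,0],[0,0,0,0.5,1.0,-2.7,0],[0,0,0,0.3,1.0,-2.6,0],[0,0,0,0,0,0,0],[0,0,0,0,0,0,0]]]}}

```text
time: 6.05
tool_pos: [0.571, 0.0373, 0.1927]
tcp_rot: [1.386, 1.078, -1.381]
wrist_force: [-0.3, 0.1, 0.4]
width: -0.004
```

Run:
```python
from h import *
s=show();print(delta(s,[.5673,.038,.137],np.radians(-15)))
```

```text
t 6.05 pos [0.571  0.0373 0.1927] hous [-39.4  54.5] yaw -13.9 down [ 0.006 -0.003 -1.   ] F [-0.3  0.1  0.4] q [ 0.02  0.11  1.9  -0.    1.13  0.27] w -0.0
(array([ 0.01985178,  0.00169008, -0.00651352]), array([ 5.5717235 , -0.40832375,  0.0130261 ]))
```

Emit:
{"api": "arm_command", "payload": {"series": [[[0.015,0,-0.006,1.5,-0.4,0,0],[0,0,0,0.8,0,0,0],[0,0,0,0,0,0,0],[0,0,0,0,0,0,0]]]}}

```text
time: 6.45
tool_pos: [0.5653, 0.0359, 0.167]
tcp_rot: [1.393, 1.075, -1.398]
wrist_force: [0.2, -0.2, -0.4]
width: -0.002
```

```bash
python3 look.py 3 wrist scene
python3 - <<'E'
from h import *
s=show();print(delta(s,[.5673,.038,.137],np.radians(-15)))
p=np.load("scene3.npz")["p"];cv2.imwrite("pics/scene3c.png",cv2.resize(p[100:260,150:350],None,fx=3.5,fy=3.5,interpolation=cv2.INTER_CUBIC))
E
```

```text
t 6.55 pos [0.5656 0.036  0.1674] hous [-43.9  51.2] yaw -14.7 down [-0.001 -0.003 -1.   ] F [ 0.3  0.  -0. ] q [ 0.02  0.13  1.93 -0.    1.08  0.28] w 0.0
(array([0.00490964, 0.00279182, 0.00023624]), array([ 3.04134406,  0.11414451, -0.24484867]))
```

View pics/scene3c.png

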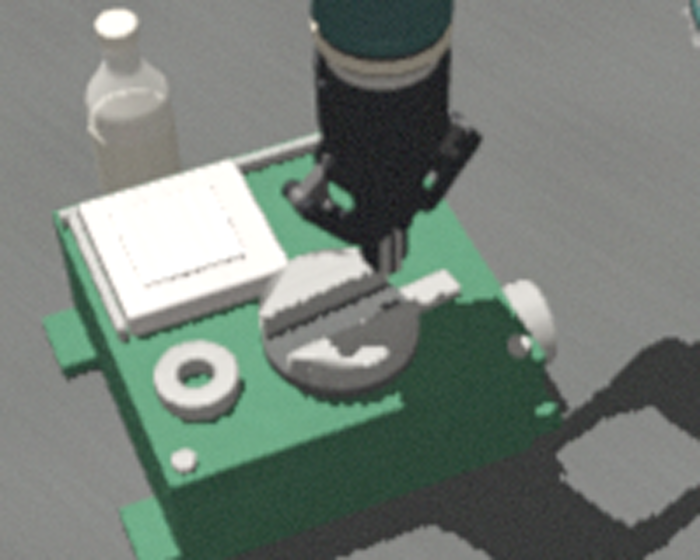

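View pics/wrist3.png

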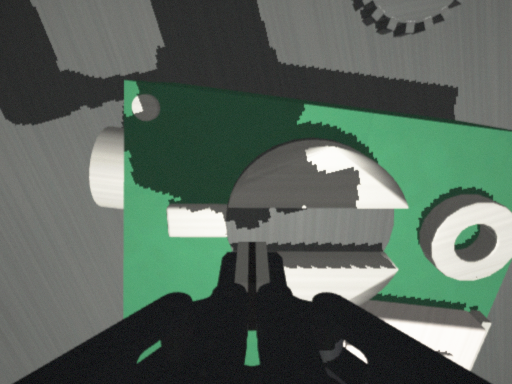

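The scene crop shows the fingertips above the slot's tongue end (390,260). In the wrist view the slot lies horizontally: one wall at row 209, the other at about row 252–268. I'll cast these to check lateral alignment.

Run:
```python
from h import *
from scipy.spatial.transform import Rotation as R
T=R.from_matrix(toolR(np.radians(-14.7))).as_matrix();tcp=np.array([.5656,.036,.1674])
for px,h in(((300,209),.13),((390,209),.13),((300,252),.13),((300,268),.13),((390,268),.13),((170,208),.109),((170,236),.109)):
    w=ray("wrist3.npz",px,h)[0];print(px,h,np.round(w,4),"in tool y,z mm",np.round((T.T@(w-tcp))[1:]*1000,1))
z=np.load("wrist3.npz");d=z["d"]
p,d,W=world("wrist3.npz")
for r in range(200,285,5):print(r,np.round(W[r,340]*1000,1),np.round((T.T@(W[r,340]-tcp))[1:]*1000,1))
```

```text
(300, 209) 0.13 [0.5951 0.0487 0.13  ] in tool y,z mm [ 25.3 -19.8]
(390, 209) 0.13 [0.6402 0.0369 0.13  ] in tool y,z mm [ 71.9 -19.8]
(300, 252) 0.13 [0.5899 0.0242 0.13  ] in tool y,z mm [26.5  5.2]
(300, 268) 0.13 [0.5879 0.0145 0.13  ] in tool y,z mm [27.  15.1]
(390, 268) 0.13 [0.6359 0.002  0.13  ] in tool y,z mm [76.6 15.1]
(170, 208) 0.109 [0.5227 0.0598 0.109 ] in tool y,z mm [-47.5 -12.2]
(170, 236) 0.109 [0.5167 0.0427 0.109 ] in tool y,z mm [-49.    5.9]
200 [615.8  48.8 131. ] [ 45.3 -25.1]
205 [615.3  46.2 131.2] [ 45.5 -22.4]
210 [618.7  33.9 110.1] [ 51.9 -11.4]
215 [618.1  30.8 110.1] [52.1 -8.3]
220 [617.6  27.4 109.7] [52.5 -4.9]
225 [616.9  24.9 111.1] [52.4 -2.3]
230 [616.5  21.3 110.2] [52.9  1.3]
235 [615.9  18.2 110.5] [53.1  4.5]
240 [615.3  15.  110.6] [53.4  7.7]
245 [614.7  11.7 110.7] [53.6 11. ]
250 [614.2   8.2 110.4] [54.  14.6]
255 [613.    7.2 114.2] [53.1 15.8]
260 [611.5   7.8 120.5] [51.5 15.6]
265 [610.1   8.1 125.9] [50.1 15.7]
270 [609.    7.5 129.6] [49.3 16.6]
275 [608.4   5.  130.6] [49.2 19.1]
280 [607.9   1.3 129.9] [49.7 22.8]
```

The slot walls lie at tool z -20 and +15.7 mm (35.7 mm wide, against 36 given). The centre is at -2.2 mm, which agrees with the planned shift. Descending.

Emit:
{"api": "arm_command", "payload": {"series": [[[0,0,0,0.7,0.1,-0.2,0],[0,0,0,0.8,0,0,0],[0,0,0,0.7,0,0,0],[0,0,0,0.3,0,0,0],[0,0,0,0,0,0,0]]]}}

```text
time: 7.05
tool_pos: [0.5677, 0.0376, 0.141]
tcp_rot: [1.394, 1.074, -1.396]
wrist_force: [-0.2, -0.1, 0.3]
width: 0.003
```

Run:
```python
from h import *
s=show();print(delta(s,[.5673,.038,.137],np.radians(-15)))
```

```text
t 7.05 pos [0.5677 0.0376 0.141 ] hous [-42.5  53.5] yaw -14.7 down [ 0.001 -0.003 -1.   ] F [-0.2 -0.1  0.3] q [ 0.02  0.16  1.95 -0.    1.03  0.28] w 0.0
(array([ 0.00488686,  0.00231727, -0.00139726]), array([ 0.39865197, -0.050867  , -0.03010511]))
```

Emit:
{"api": "arm_command", "payload": {"series": [[[0,0,0,0.4,0,0.3,0],[0,0,0,0,0,0.3,0],[-0.1,0,0,0,0.08,0.32,0],[-0.1,0,0,0,0.08,0.32,0],[-0.1,0,0,0,0.08,0.32,0],[-0.1,0,0,0,0.08,0.32,0]]]}}

```text
time: 7.65
tool_pos: [0.5665, 0.021, 0.1366]
tcp_rot: [1.095, 1.283, -1.093]
wrist_force: [-1.9, 3.0, 2.0]
width: -0.001
```

```bash
cat >> h.py <<'E'
def cam(s):
    c=np.array([.5982,.0297]);M=R.from_rotvec(s["tcp_rot"]).as_matrix();r=s["tool_pos"][:2]-c
    print("rel tool y,z mm",np.round(np.r_[r,0]@M[:,1:]*1000,1),"radius",round(np.hypot(*r)*1000,1),"dir",round(np.degrees(np.arctan2(r[1],r[0]))%360,1),"tangF",np.round(np.r_[s["wrist_force"][:2],0]@M[:,2],1))
E
python3 - <<'E'
from h import *
s=show();cam(s)
E
```

```text
t 7.65 pos [0.5665 0.021  0.1366] hous [-37.4  37.7] yaw 9.0 down [-0.002  0.004 -1.   ] F [-1.9  3.   2. ] q [-0.01  0.16  1.95  0.    1.03 -0.17] w -0.0
rel tool y,z mm [-32.7   3.7] radius 32.9 dir 195.3 tangF -3.3
```

Emit:
{"api": "arm_command", "payload": {"series": [[[-0.06,0,0,0,0.06,0.36,0],[-0.09,0,0,0,0.06,0.34,0],[-0.09,0,0,0,0.06,0.34,0],[-0.09,0,0,0,0.06,0.34,0],[-0.09,0,0,0,0.06,0.34,0]]]}}

```text
time: 8.15
tool_pos: [0.5721, 0.0088, 0.1367]
tcp_rot: [0.771, 1.445, -0.758]
wrist_force: [-2.3, 2.3, 1.8]
width: 0.001
```

Run:
```python
from h import *
s=show();cam(s)
```

```text
t 8.15 pos [0.5721 0.0088 0.1367] hous [-27.6  28.5] yaw 33.9 down [-0.007  0.013 -1.   ] F [-2.3  2.3  1.8] q [-0.04  0.18  1.94  0.01  1.04 -0.63] w 0.0
rel tool y,z mm [-33.3   2.8] radius 33.4 dir 218.7 tangF -3.2
```

Emit:
{"api": "arm_command", "payload": {"series": [[[-0.07,0,0,0,0.06,0.38,0],[-0.08,0,0,0,0.06,0.38,0],[-0.08,0,0,0,0.06,0.38,0],[-0.08,0,0,0,0.06,0.38,0],[-0.08,0,0,0,0.06,0.38,0]]]}}

```text
time: 8.65
tool_pos: [0.5833, -0.0004, 0.1368]
tcp_rot: [0.462, 1.545, -0.439]
wrist_force: [-2.6, 2.3, 2.0]
width: 0.002
```

Run:
```python
from h import *
s=show();cam(s)
```

```text
t 8.65 pos [ 5.833e-01 -4.000e-04  1.368e-01] hous [-13.9  24.2] yaw 57.1 down [-0.016  0.02  -1.   ] F [-2.6  2.3  2. ] q [-0.05  0.2   1.91  0.02  1.05 -1.06] w 0.0
rel tool y,z mm [-33.4   3.8] radius 33.6 dir 243.6 tangF -3.5
```

Emit:
{"api": "arm_command", "payload": {"series": [[[-0.07,0,0,0,0.05,0.35,0],[-0.07,0,0,0,0.05,0.35,0],[-0.05,0,0,0,0.03,0.3,0],[0,0,0,0,0,0.3,0]]]}}

```text
time: 9.05
tool_pos: [0.5918, -0.0032, 0.1369]
tcp_rot: [0.312, 1.58, -0.279]
wrist_force: [-3.8, 6.2, 1.9]
width: -0.003
```

Run:
```python
from h import *
s=show();cam(s)
```

```text
t 9.05 pos [ 0.5918 -0.0032  0.1369] hous [-4.9 24.7] yaw 68.5 down [-0.025  0.026 -0.999] F [-3.8  6.2  1.9] q [-0.06  0.22  1.88  0.03  1.06 -1.27] w -0.0
rel tool y,z mm [-33.    6.1] radius 33.6 dir 259.0 tangF -5.8
```

Contact lead is about 6–7 mm and the force is rising, so the stop is near. Pressing on a little.

Emit:
{"api": "arm_command", "payload": {"series": [[[0,0,0,0,0,0.3,0],[0,0,0,0,0,0.3,0],[0,0,0,0,0,0.3,0]]]}}

```text
time: 9.35
tool_pos: [0.5939, -0.0033, 0.1368]
tcp_rot: [0.32, 1.596, -0.28]
wrist_force: [-10.7, 5.0, 8.4]
width: 0.002
```

```bash
python3 - <<'E'
from h import *
s=show();cam(s)
E
python3 look.py 4 side
```

```text
t 9.35 pos [ 0.5939 -0.0033  0.1368] hous [-3.  25.5] yaw 68.2 down [-0.04   0.033 -0.999] F [-10.7   5.    8.4] q [-0.06  0.23  1.87  0.03  1.08 -1.27] w 0.0
rel tool y,z mm [-32.2   8.2] radius 33.2 dir 262.5 tangF -11.8
```

View pics/side4.png

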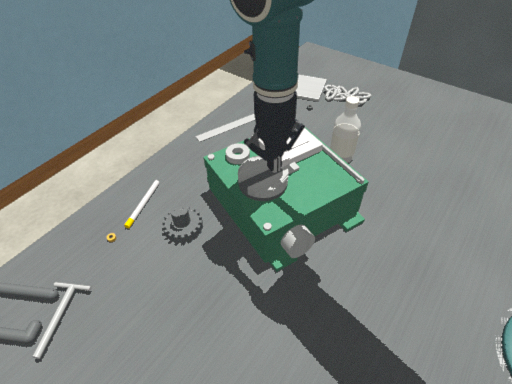

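The side view shows the tongue at (290,174) behind the cover's trailing face, and the force has risen to 12 N, so the cam is at its stop. I'll hold, centre in the slot and lift out.

Emit:
{"api": "arm_command", "payload": {"series": [[[0,0,0,0,0,0.1,0],[0,0,0,0,0,0.1,0],[0,0,0,0,0,-0.4,0],[0,0,0,0,0,-0.3,0],[0,0,0,0,0,0,0]]]}}

```text
time: 9.9
tool_pos: [0.5884, -0.0016, 0.1377]
tcp_rot: [0.322, 1.596, -0.283]
wrist_force: [0.2, 0.2, -0.0]
width: 0.003
```

Run:
```python
from h import *
s=show();cam(s);M=R.from_rotvec(s["tcp_rot"]).as_matrix();print(M.T@[0,0,5])
```

```text
t 9.9 pos [ 0.5884 -0.0016  0.1377] hous [-8.6 25. ] yaw 68.0 down [-0.041  0.033 -0.999] F [ 0.2  0.2 -0. ] q [-0.06  0.22  1.88  0.03  1.08 -1.27] w 0.0
rel tool y,z mm [-32.7   2.6] radius 32.8 dir 252.7 tangF 0.1
[-4.9930468   0.07675096 -0.25217633]
```

Free of force; lifting straight up and then retreating toward the robot.

Emit:
{"api": "arm_command", "payload": {"series": [[[0,0,0,-1.5,0,-0.1,0],[0,0,0,-2.5,0,-0.1,0],[0,0,0,-3,0,-0.1,0],[0,0,0,-4,0,0,0],[0,0,0,-3,0,-2,0],[0,0,0,0,0,-4,0],[0,0,0,0,0,-4,0],[0,0,0,0,0,-3,0],[0,0,0,0,0,0,0],[0,0,0,0,0,0,0]]]}}

```text
time: 10.9
tool_pos: [0.4718, 0.0428, 0.3022]
tcp_rot: [0.325, 1.577, -0.283]
wrist_force: [0.1, -0.4, 0.8]
width: -0.002
```

```bash
python3 look.py 5 side scene
python3 - <<'E'
from h import *
s=show()
for n in("scene","side"):
    p,d,W=world(n+"5.npz");hsv=cv2.cvtColor(p,cv2.COLOR_BGR2HSV);Z=W[...,2]
    white=(hsv[...,1]<60)&(d>0)&(abs(W[...,0]-.6)<.2)&(W[...,1]>-.2)
    for nm,lo,hi in(("cov",.115,.1275),("cam",.1265,.135)):
        m=(white&(Z>lo)&(Z<hi)).astype(np.uint8)
        k,l,st,ce=cv2.connectedComponentsWithStats(m)
        for i in range(1,k):
            if st[i,4]>190:
                r=cv2.minAreaRect(W[l==i][:,:2].astype(np.float32)*1000)
                print(n,nm,st[i].tolist(),np.round(r[0],1),np.round(H.T@(np.array(r[0])/1000-C)*1000,1),np.round(r[1],1),round(r[2],1))
    cv2.imwrite(f"pics/{n}5c.png",cv2.resize(p[80:260,130:380],None,fx=3,fy=3,interpolation=cv2.INTER_CUBIC))
E
```

```text
t 11.0 pos [0.4722 0.0426 0.3017] hous [-132.9   22.3] yaw 67.8 down [-0.024  0.031 -0.999] F [0.3 0.8 0.4] q [ 0.02 -0.14  1.94  0.03  1.36 -1.18] w -0.0
scene cov [172, 145, 61, 47, 1697] [622.8 -91.7] [ 57.2 -45.6] [122.4 110.1] 68.0
scene cov [194, 197, 24, 20, 193] [690.9  -3.8] [87.1 61.5] [49.4 49. ] 7.9
scene cam [246, 171, 24, 30, 353] [568.4  43.1] [-44.   58.9] [90.3 33.2] 68.5
scene cam [224, 176, 23, 31, 366] [630.7  16.4] [23.8 57.6] [91.  32.8] 68.2
side cov [238, 119, 85, 62, 1842] [637.8 -49.7] [55.3 -1. ] [209.3 111.5] 67.3
side cam [238, 155, 40, 22, 402] [627.8  16.2] [21.2 56.3] [92.1 33.1] 67.0
side cam [248, 169, 40, 23, 454] [566.5  42. ] [-45.4  57.1] [90.9 32.6] 68.3
```

View pics/side5c.png

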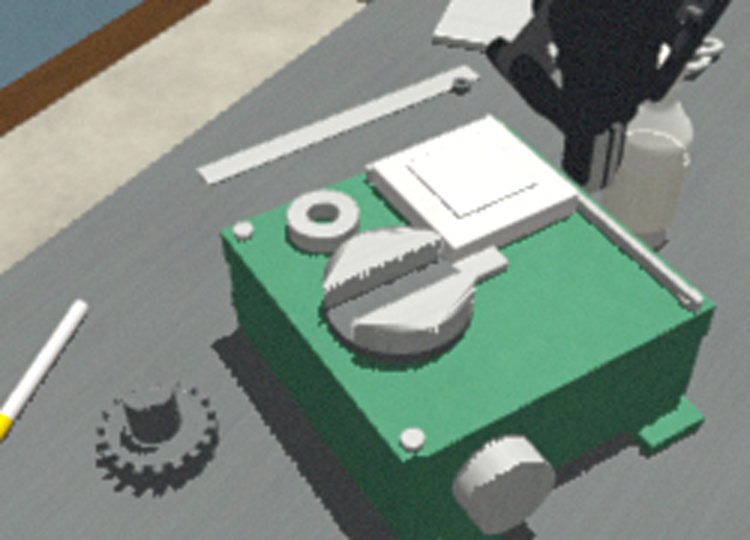

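View pics/scene5.png

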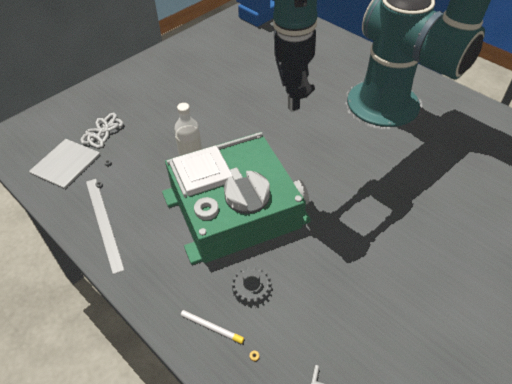

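Both pictures show the cover home, the tongue at (490,262) in the crop lying behind it, and the bearing, gear and bottle where they were. The slot direction of 67–68° agrees with the locked position (67.9°). The robot is clear.

```bash
python3 -c "
from workcell import bot
print(bot.finish_job())"
```

```text
the job is handed in; nothing more can be done
None
```

The cover is pushed home and the cam is turned counter-clockwise to its stop, so the tongue lies behind the cover. I handed the job in at about 11 s; no verdict is reported.

- **Cover:** I pushed it about 64 mm with the shut fingertips, until the force rose to about 14 N and it stopped. Its centre then measured 54 to 58 mm in the housing frame, against 55 expected.
- **Cam:** I turned it with the fingertips about 15 mm down in the slot, until the force rose to 12 N at the stop. Afterwards the slot measured 67–68°, against 67.9° for fully locked. That puts the cam at about 1.55–1.57 rad, above the 1.5 required.
- **Bystanders:** The bearing ring measured within about 1 mm of its start. I judged the gear and the bottle by eye only; they stand where they were.
- **Finish:** The arm ended about 0.3 m up, clear of everything, with wrist force near zero.
- **Checks that disagreed:** No check failed. The last side-view measurement of the cover was unusable across its width because the mask merged it with the bearing. Along the slide it agreed (55 mm), and the scene view gave 57 mm.

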